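Row up the movement trays and lock the sliding stop

ROBOT

A 7-joint arm with a two-finger parallel gripper is mounted at the origin on the work surface. World frame = base frame: x ahead of the robot, y to its left, z up, the work surface at z = 0. Lengths are in m, angles in rad, forces in N, time in s.
With the tool pointing down it reaches from about 0.425 to 0.925 m from the base axis. Payload 6.8 kg.
Tool frame: the origin (TCP) lies midway between the tips of the shut fingers; the grasp point (between the pads) lies env.pinch_z behind it (env.pinch_z is the distance from the TCP to the grasp point, in m); z points along the fingers, y is the line along which they close (so a half turn about z gives the same grasp; the last joint's range is limited). The gripper opens to 88 mm and grips with 3 to 60 N. Pads are 20 mm wide; open, the fingers measure 115 mm over their backs; the gripper's body (75 mm by 178 mm) begins 61 mm behind the grasp point.
Start: joints at [-1.247, 0.477, 0.022, 1.555, -0.011, 1.109, -0.083], TCP at [0.282, 0.613, 0.184] pointing down, gripper open.
Joint ranges: [-2.96, 2.96], [-0.34, 2.1], [-1.41, 1.46], [0.24, 2.44], [-1.37, 4.51], [0.17, 1.92], [-2.96, 2.96]. Speed limits (rad/s): [2.39, 2.39, 3.14, 3.14, 3.14, 3.14, 3.14].

INTERFACE

Orientations are given as a unit quaternion [x, y, z, w].
In Python, from plant import env, viewer gives the robot as it stands. Calls block until the motion is done:
- env.move_ptp(position, orientation): joint-space move of the TCP to a pose.
- env.move_l(position, velocity=0.15, rot=None, threshold=None): straight line of the TCP; rot=None keeps the orientation; velocity is the mean speed in m/s. With threshold (N) it stops when the force on the tool has changed by that much, and returns True; else False.
- env.move_joints(angles): joint-space move.
- env.grip(opening): opening from 0.0 (shut) to 1.0 (fully open); the grip force is fixed at half the most; returns when the fingers have stopped.
- env.sleep(seconds).
- env.inverse_kinematics(position, orientation): joint angles nearest the present ones, or None.
- viewer.grab_frame(name): name is "side" or "top"; returns a dict with "frame" (480x640x3 uint8, red, green, blue), "fx", "fy", "cx", "cy" (pixels), "pose" (4x4, takes a point from camera to world coordinates). Camera axes: x right, y up, looking along -z (the intrinsics and any distortion apply to the point x, -y, -z); pixel columns grow to the right and rows downward; lengths in m; the calibration is good to about 2 mm. A picture is of the moment at which its call begins. There is no depth.
A pose or a line that the arm cannot do raises env.MotionError and nothing moves.
- env.job_done(): hands the job in; it is judged then, once.
Readings, each from a call of its own:
- env.get_time(): time.
- env.get_joint_pos(): joint angles.
- env.get_qvel(): joint speeds.
- env.get_joint_efforts(): joint torques, N m.
- env.get_tcp_pos(): TCP position.
- env.get_tcp_rot(): TCP orientation.
- env.get_wrist_force(): force on the tool from outside, world axes, zero at the start.
- env.get_torque(): the same for the moment, N m.
- env.get_opening(): opening from 0.0 (shut) to 1.0 (fully open).
- env.get_grasp_force(): force on a finger pad.
Only numpy, scipy, OpenCV 4.12 (cv2) and the standard library are available. Lean on these libraries where they do the work, as an engineer would, in place of code of your own. Each camera call takes 0.05 s, during which the arm holds its last target. There are 200 camera calls.

TASK

Nudge the three movement trays across the bench, without lifting them, into one straight row between the end block and the sliding stop, long sides square and flush against the rail's fence. Close the row up with the stop: pull up its plunger knob, slide it towards the trays and let the plunger drop fully into the last hole it can reach with all three trays in the row, so that only a few millimetres of play are left. Leave the other things on the bench where they are.

Things in the scene. Friction and masses are not known exactly. Their poses are not given: they have to be found in the camera images.
- tray_a: closed movement tray (one of three alike): grey plastic box, 60 x 80 mm and 24 mm high, with a clear flat cover level with its rim and two round watch movements inside; 0.11 to 0.22 kg, loose on the bench. Origin: centre of its underside; x is its 60 mm direction, y its 80 mm direction, z up. At the start it lies between the robot and the rail, its x axis pointing roughly away from the robot.
- tray_b: closed movement tray (one of three alike): grey plastic box, 60 x 80 mm and 24 mm high, with a clear flat cover level with its rim and two round watch movements inside; 0.11 to 0.22 kg, loose on the bench. Origin: centre of its underside; x is its 60 mm direction, y its 80 mm direction, z up. At the start it lies between the robot and the rail, its x axis pointing roughly away from the robot.
- tray_c: closed movement tray (one of three alike): grey plastic box, 60 x 80 mm and 24 mm high, with a clear flat cover level with its rim and two round watch movements inside; 0.11 to 0.22 kg, loose on the bench. Origin: centre of its underside; x is its 60 mm direction, y its 80 mm direction, z up. At the start it lies between the robot and the rail, its x axis pointing roughly away from the robot.
- rail: metal rail fixed on the bench, 380 mm long, 22 mm high. Origin: bench level, on the flat fence face that looks to the robot; x points away from the robot (into the rail), y along it to the left, z up. The fence face is the plane x = 0, reaching from y -175 to +205 mm; a tray with its 80 mm side flush against it has its centre at x = -30 mm. Three trays side by side fill 240 mm.
- block_face (a point): middle of the top edge of the inner (left) face of the rail's fixed end block, at rail x -24, y -150, z 22 mm. The block is part of the rail, at its right end, 25 mm wide, 22 mm high, standing out 47 mm in front of the fence. The row lies between this face and the sliding stop.
- last_hole (a point): mouth of the third index hole from the left in the rail's top, at rail x 28, y 116, z 22 mm: the last one the stop can reach when three trays are in the row. The four holes, 10 mm across and 10 mm deep, are at rail y 166, 141, 116 and 91 mm, all at x 28 mm; at the start the plunger sits in the first (166).
- stop_face (a point): middle of the upper part of the stop's face that looks to the row (right, rail's -y), 33 mm above the bench, 22 mm in front of the fence; on the aluminium blade, 14 mm thick, which stands out 44 mm in front of the fence and reaches from 1 to 33 mm above the bench. It is 22 mm along the rail from the plunger's axis.
- stop (a joint): slide of the stop, m: an aluminium carriage (50 x 36 mm, top 36 mm above the bench) riding on the rail's left part. 0 = latched in the leftmost hole (start); grows as it slides right towards the trays, to 0.078. Holes at 0, 0.025, 0.050, 0.075. At 0 its blade's face is at rail y 144 mm, at 0.050 at 94 mm, leaving 4 mm of play in a row of three. 1 to 2 N of friction; it pushes trays ahead of it.
- plunger (a joint): index plunger in the stop, m: 0 = fully down in a hole (stop locked), grows as its knob is pulled straight up, to 0.013. A spring pulls it down with 3 N at 0, 7 N at the top. Its pin, 6 mm thick, round-tipped, reaches 7 mm into a hole: the stop slides freely when it is raised more than 7 mm; between holes it rests on the rail at 0.007. Let go within 2 mm of a hole it drops in.
- knob (a point): middle of the plunger's upright round black knob, 30 mm in diameter, 22 mm high, on top of the stop, on the plunger's axis; 58 mm above the bench when the plunger is down. It slides with the stop and rises with the plunger. Below the knob is a thin neck, then the carriage's top, 22 mm under this point.
- driver_stand: bystander: round black stand, 68 mm across, with six upright steel screwdrivers, 92 mm high; origin under its centre
- dust_cover: bystander: clear dome with a small black ball on top on a dark wooden disc, 90 mm across, 69 mm high; origin under its centre
- loupe: bystander: black watchmaker's eyeglass, 36 mm across, 34 mm high; origin under its centre
- wristwatch: bystander: steel wristwatch laid flat with its bracelet out straight along y, 133 mm long, 42 mm wide, 11 mm high; origin under the middle of its case
Not all that is in view belongs to the job. What is shaped like the tray_b but brown is not meant.

How it is judged:
By the outcome, as a careful person would: the job done as asked, in the order asked, and still so for the second after the job is handed in, with the robot touching nothing.
It also fails if it takes over 72 s, if anything falls off the work surface, if the arm or the gripper's body presses on something with over 40 N, if the wrist force passes 120 N, or if a joint passes its speed limit or range.

## Working session

There is one attempt and no reset: what is moved stays moved. The work goes in short steps, each a Python script; the robot and the scene stay as the last script left them, time stands still between calls to the robot, and variables do not carry over. Pictures are saved under pics/ and viewed, at most 13 in all, crops included, and the job is handed in when it is done.

```bash
mkdir -p pics; ls
python3 - <<'E'
from plant import env, viewer
import cv2, numpy as np, pickle
d={}
for n in("top","side"):
    f=viewer.grab_frame(n); d[n]=f
    cv2.imwrite(f"pics/{n}0.png",f["frame"][:,:,::-1])
    print(n,f["fx"],f["fy"],f["cx"],f["cy"],[k for k in f]);print(np.round(f["pose"],4).tolist())
pickle.dump(d,open("f0.pkl","wb"))
print(env.pinch_z,env.get_tcp_rot(),env.get_time())
E
```

```text
pics
top 563.1445146700022 563.1445146700022 315.7781685926819 235.56313866165246 ['frame', 'fx', 'fy', 'cx', 'cy', 'pose']
[[0.0055, 0.9961, -0.0884, 0.4113], [-0.9996, 0.0078, 0.0258, 0.0155], [0.0264, 0.0883, 0.9957, 1.1508], [0.0, 0.0, 0.0, 1.0]]
side 578.6742037306398 578.6742037306398 318.3039640945667 246.89350482237887 ['frame', 'fx', 'fy', 'cx', 'cy', 'pose']
[[0.9964, 0.046, -0.0714, 0.3997], [-0.0845, 0.6289, -0.7729, -0.9664], [0.0093, 0.7761, 0.6305, 0.8745], [0.0, 0.0, 0.0, 1.0]]
0.0187 [ 2.14211139e-01  9.76787052e-01 -7.95392897e-04 -1.00109687e-04] 0.1
```

View pics/top0.png

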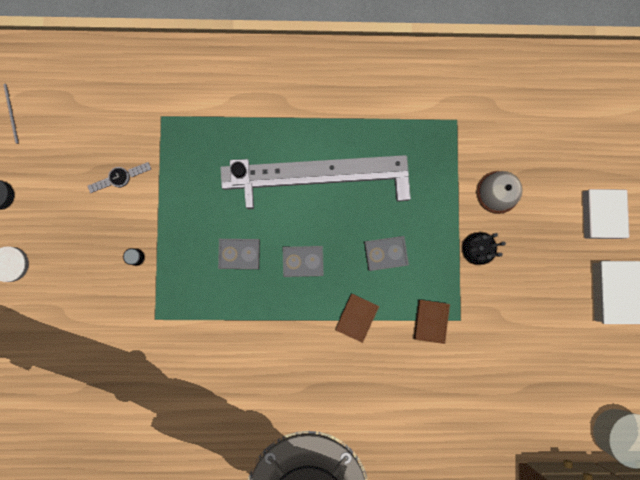

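View pics/side0.png

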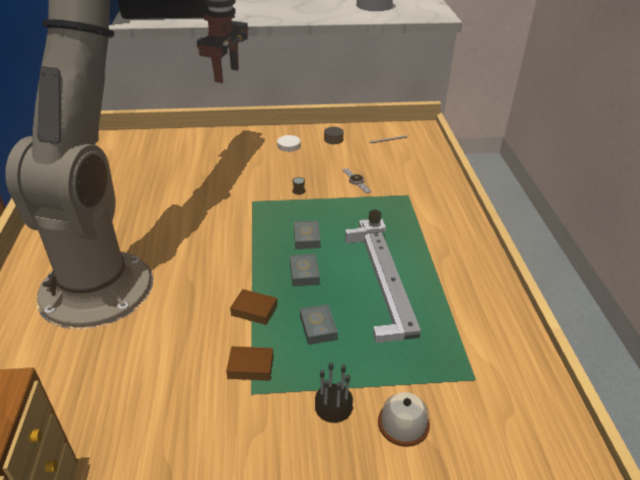

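The top view shows the rail at columns 222–410, rows 155–200, with the knob at (238,170) and the end block at (403,188). There are three grey boxes at (239,254), (303,261) and (386,253), and two brown boxes at (357,318) and (432,321). The grey ones have covers and two movements each, so they fit the trays; the brown ones are decoys. Next is an enlarged crop to confirm.

```bash
cat > h.py <<'E'
import numpy as np, cv2
def ray(f,u,v):
    P=np.array(f["pose"]); d=P[:3,:3]@np.array([(u-f["cx"])/f["fx"],-(v-f["cy"])/f["fy"],-1]); return P[:3,3],d
def onz(f,u,v,z):
    o,d=ray(f,u,v); return o+d*(z-o[2])/d[2]
def proj(f,p):
    P=np.array(f["pose"]); c=P[:3,:3].T@(np.array(p)-P[:3,3]); return f["cx"]+f["fx"]*c[0]/-c[2], f["cy"]-f["fy"]*c[1]/-c[2]
def trays(f,z=0.024,roi=(205,225,420,290)):
    """grey blobs on the green mat -> (x,y,yaw,size) of top face"""
    im=f["frame"].astype(int); g=(im[...,1]-im[...,0]<25)&(im[...,0]-im[...,2]<25)
    m=np.zeros(g.shape,np.uint8); x0,y0,x1,y1=roi; m[y0:y1,x0:x1]=g[y0:y1,x0:x1]*255
    m=cv2.morphologyEx(m,cv2.MORPH_OPEN,np.ones((3,3)))
    out=[]
    for c in cv2.findContours(m,cv2.RETR_EXTERNAL,cv2.CHAIN_APPROX_NONE)[0]:
        if cv2.contourArea(c)<400: continue
        w=np.array([onz(f,*p[0],z)[:2] for p in c])
        (cx,cy),(a,b),t=cv2.minAreaRect((w*1000).astype(np.float32))
        if a>b: a,b,t=b,a,t-90
        t=(t+90)%180-90
        out.append((cx/1e3,cy/1e3,t,a,b))
    return sorted(out,key=lambda o:o[1])
E
python3 - <<'E'
from h import *
import pickle
d=pickle.load(open("f0.pkl","rb")); f=d["top"]
for t in trays(f): print(np.round(t,4))
cv2.imwrite("pics/crop1.png",cv2.resize(f["frame"][145:285,210:420,::-1],None,fx=3.8,fy=3.8,interpolation=cv2.INTER_CUBIC))
g=cv2.cvtColor(f["frame"],cv2.COLOR_RGB2GRAY)
# dark holes/screws on the rail top
m=((g<75)&(f["frame"][...,1].astype(int)-f["frame"][...,0]<20)).astype(np.uint8); m[:150]=0;m[185:]=0;m[:,:222]=0;m[:,412:]=0
n,l,s,c=cv2.connectedComponentsWithStats(m)
for i in range(1,n): print(s[i],np.round(c[i],1),np.round(onz(f,*c[i],.022),4))
for u in range(258,395,20): print(u,[tuple(int(q) for q in f["frame"][v,u]) for v in range(172,194)] if u in(258,318,378) else '')
E
```

```text
[ 0.4773 -0.1551  8.5557 60.8158 83.0167]
[4.60100e-01 1.26000e-02 4.19100e-01 6.00427e+01 8.20297e+01]
[ 0.4733  0.1403  0.438  60.009  81.6943]
[231 162  15  16 180] [238.1 169.6] [0.6446 0.1445 0.022 ]
[396 162   3   3   8] [397.1 163.1] [ 0.6615 -0.1793  0.022 ]
[330 166   3   3   8] [331.1 167.1] [ 0.6517 -0.0443  0.022 ]
[276 169   3   4  10] [277.  170.2] [0.6441 0.0657 0.022 ]
[251 171   3   3   9] [252. 172.] [0.6399 0.1163 0.022 ]
[264 170   3   3   7] [264.7 171.1] [0.6419 0.0906 0.022 ]
[378 179   1   1   1] [378. 179.] [ 0.6282 -0.1399  0.022 ]
[380 179   7   1   7] [383. 179.] [ 0.6283 -0.1502  0.022 ]
[394 178   1   2   2] [394.  178.5] [ 0.6296 -0.1727  0.022 ]
[346 181   6   1   6] [348.5 181. ] [ 0.6235 -0.0797  0.022 ]
[363 180   5   1   5] [365. 180.] [ 0.6259 -0.1134  0.022 ]
[369 180   1   1   1] [369. 180.] [ 0.626  -0.1215  0.022 ]
[395 181   1   4   4] [395.  182.5] [ 0.6213 -0.1747  0.022 ]
[316 183   1   1   1] [316. 183.] [ 0.6187 -0.0136  0.022 ]
[319 183   6   1   6] [321.5 183. ] [ 0.6188 -0.0248  0.022 ]
[331 182   5   1   5] [333. 182.] [ 0.6211 -0.04
[... 569 characters left out ...]
52, 157), (151, 147, 149), (154, 151, 152), (148, 145, 147), (158, 155, 158), (195, 188, 193), (204, 198, 202), (206, 198, 204), (211, 205, 210), (207, 199, 204), (122, 116, 120), (70, 78, 73), (64, 105, 84), (67, 112, 87), (74, 118, 94), (72, 119, 96), (73, 116, 91), (72, 117, 94), (72, 117, 92), (77, 119, 93), (72, 115, 89), (70, 113, 88)]
338 
358 
378 [(136, 132, 132), (186, 179, 184), (213, 205, 210), (211, 204, 210), (215, 208, 212), (201, 193, 198), (135, 130, 134), (71, 69, 71), (65, 93, 78), (69, 108, 88), (66, 107, 87), (65, 109, 85), (70, 111, 89), (68, 114, 87), (71, 112, 88), (72, 113, 90), (74, 118, 94), (73, 114, 92), (66, 111, 89), (71, 114, 90), (70, 113, 88), (65, 110, 84)]
```

View pics/crop1.png

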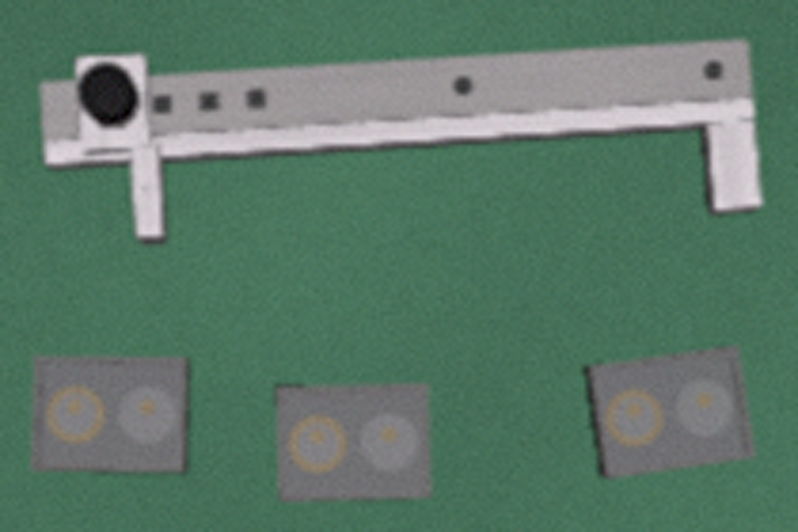

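The crop confirms it: the three grey boxes with clear covers and two movements each are the trays, and the holes are at (252,172), (265,171) and (277,170). Next I fit the rail frame, check the reach, and make the sideways pushes.

```bash
cat >> h.py <<'E'
H=np.array([[.6399,.1163],[.6419,.0906],[.6441,.0657],[.6517,-.0443],[.6615,-.1793]])
k,c0=np.polyfit(H[:,1],H[:,0],1); T=np.arctan(-k)
EX=np.array([np.cos(T),np.sin(T)]); EY=np.array([-np.sin(T),np.cos(T)])
O=np.mean([h-.028*EX-yy*EY for h,yy in zip(H[:3],(.141,.116,.091))],0)
def W(x,y,z): return [*(O+x*EX+y*EY),z]
def R(p): d=np.array(p[:2])-O; return d@EX,d@EY
def Q(b): return [np.cos(b/2),np.sin(b/2),0,0]
QB=Q(np.pi+T); QA=Q(np.pi/2+T)   # B: fingers close along rail y, A: along rail x
E
cat > s1.py <<'E'
from h import *
import pickle
from plant import env, viewer
f=pickle.load(open("f0.pkl","rb")); f0=f["top"]
print("T",np.degrees(T),"O",O)
tr=trays(f0); rr=[(*R(t),t[2]-np.degrees(T)) for t in tr]; print(np.round(rr,4))
for n in f: print(n,"block",proj(f[n],W(-.024,-.15,.022)),"knobtop",proj(f[n],W(.028,.166,.069)),"stop",proj(f[n],W(-.022,.144,.033)))
(x1,y1,_),(x2,y2,_),(x3,y3,_)=rr
for x,y,q in [(x1,-.19,QA),(x3,.24,QA),(x2-.045,-.02,QB),(x2-.052,-.02,QB),(x3-.05,.066,QB),(.028,.166,QA),(.028,.116,QA)]:
    print(np.round(W(x,y,.01),3),env.inverse_kinematics(W(x,y,.01),q) is not None,env.inverse_kinematics(W(x,y,.1),q) is not None)
E
python3 s1.py
```

```text
T 4.146368229339673 O [ 0.62242729 -0.02685424]
[[-0.154  -0.1174  4.4094]
 [-0.159   0.0511 -3.7272]
 [-0.1367  0.1775 -3.7083]]
top block (np.float64(396.7729157719537), np.float64(188.34642350621485)) knobtop (np.float64(237.27271243320817), np.float64(167.7942341310698)) stop (np.float64(251.68696344640637), np.float64(195.46590105756803))
side block (np.float64(385.2246017739513), np.float64(324.7374956527436)) knobtop (np.float64(375.62096822520556), np.float64(212.47161347009094)) stop (np.float64(356.23619097292027), np.float64(231.84621751356374))
[ 0.483 -0.227  0.01 ] True True
[0.469 0.203 0.01 ] True True
[ 0.42  -0.062  0.01 ] True True
[ 0.413 -0.062  0.01 ] True True
[0.431 0.025 0.01 ] True True
[0.638 0.141 0.01 ] True True
[0.642 0.091 0.01 ] True True
```

The rail frame agrees with the block, knob and blade pixels, and every pose is reachable. Now the sideways pushes.

```bash
cat > s2.py <<'E'
from h import *
import pickle
from plant import env, viewer
tr=trays(pickle.load(open("f0.pkl","rb"))["top"]); (x1,y1),(x2,y2),(x3,y3)=[R(t) for t in tr]
def push(x,ys,ye):
    env.move_l(W(x,ys,.045),.3); env.move_l(W(x,ys,.010),.12,threshold=15)
    env.move_l(W(x,ye,.010),.10); env.move_l(W(x,ye+np.sign(ys-ye)*.006,.010),.1)
    print("wf",np.round(env.get_wrist_force(),1)); env.move_l(W(x,ye+np.sign(ys-ye)*.006,.045),.15)
env.grip(.3)
env.move_ptp(W(x3,.243,.08),QA)
push(x3,.243,.116+.05)           # bring T3 halfway only, T2 is still in the way
push(x2,.106,.030)
f=viewer.grab_frame("top"); pickle.dump(f,open("f1.pkl","wb"))
cv2.imwrite("pics/top1.png",f["frame"][:,:,::-1]); print(env.get_time())
for t in trays(f): print(np.round([*R(t),t[2]-4.15,*t[3:]],4))
E
sed -i 's/^push(x3,.243.*$//' s2.py; sed -i "s/^env.move_ptp.*/env.move_ptp(W(x2,.115,.08),QA)/; s/push(x2,.106,.030)/push(x2,.115,.030); push(x3,.243,.116); push(x1,-.185,-.156)/" s2.py
python3 s2.py
```

```text
wf [0.7 0.6 0. ]
wf [-0.3 -0.5 -0.6]
wf [-0.   0.4 -0.6]
11.625
[-1.616000e-01 -1.279000e-01  8.523140e+01  1.112375e+02  1.291499e+02]
[-1.59000e-01  5.11000e-02 -3.73080e+00  6.00175e+01  8.20168e+01]
[-0.1367  0.1775 -3.712  59.9978 81.614 ]
```

View pics/top1.png

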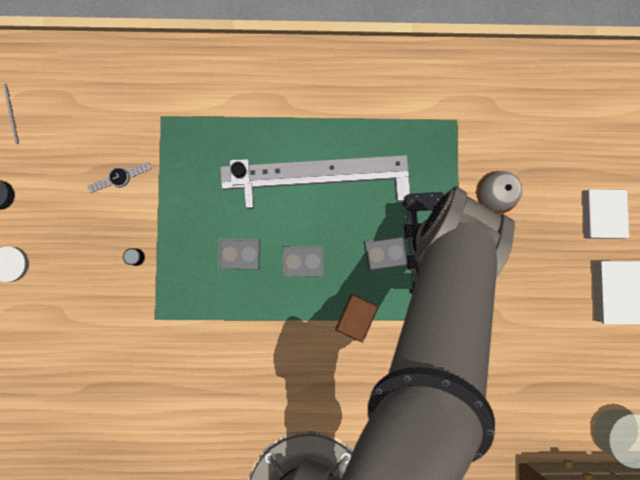

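The picture shows the trays unmoved at (239,254), (303,261) and (386,253). The force threshold tripped during the descent, so the pushes passed above them. I'll rerun without the threshold.

```bash
sed -i 's/,threshold=15//; s/^env.move_ptp.*/env.move_l(W(x1,-.185,.06),.2)/; s/^push(x2.*;.*/push(x1,-.185,-.156); push(x2,.115,.030); push(x3,.243,.116); env.move_l(W(x3,.20,.10),.3)/; s/print("wf",/print("z",env.get_tcp_pos()[2],/; s/top1/top2/;s/f1.pkl/f2.pkl/' s2.py; sed -i 's/^push(x1/env.move_l(W(x1,-.185,.05),.3); push(x1/' s2.py; cat s2.py|sed -n 5,20p; python3 s2.py
```

```text
def push(x,ys,ye):
    env.move_l(W(x,ys,.045),.3); env.move_l(W(x,ys,.010),.12)
    env.move_l(W(x,ye,.010),.10); env.move_l(W(x,ye+np.sign(ys-ye)*.006,.010),.1)
    print("z",env.get_tcp_pos()[2],np.round(env.get_wrist_force(),1)); env.move_l(W(x,ye+np.sign(ys-ye)*.006,.045),.15)
env.grip(.3)
env.move_l(W(x1,-.185,.06),.2)

env.move_l(W(x1,-.185,.05),.3); push(x1,-.185,-.156); push(x2,.115,.030); push(x3,.243,.116); env.move_l(W(x3,.20,.10),.3)
f=viewer.grab_frame("top"); pickle.dump(f,open("f2.pkl","wb"))
cv2.imwrite("pics/top2.png",f["frame"][:,:,::-1]); print(env.get_time())
for t in trays(f): print(np.round([*R(t),t[2]-4.15,*t[3:]],4))
z 0.010186357537051105 [0.3 0.9 0. ]
z 0.009947178270001578 [ 1.1  0.3 -1. ]
z 0.009951996460676703 [0.5 0.  0.7]
21.1417
[-0.154  -0.1173  4.6404 60.573  82.8371]
[-1.59000e-01  5.11000e-02 -3.73080e+00  6.00203e+01  8.20297e+01]
[ -0.1414   0.191  -93.3278 107.8758 128.0787]
```

View pics/top2.png

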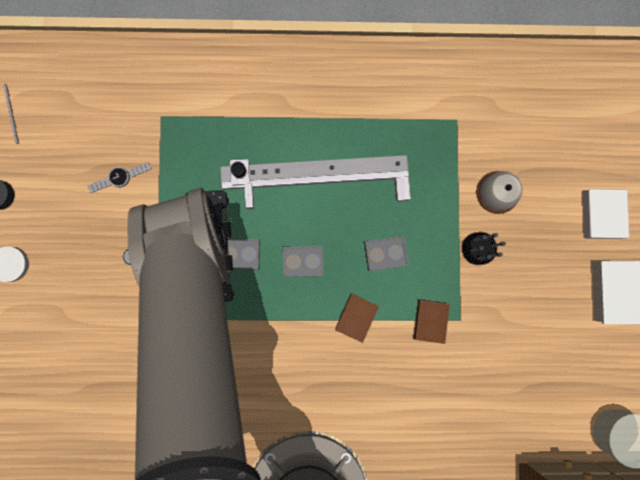

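The trays still haven't moved, although the TCP went down to 10 mm. The fingers must have straddled them, so I'll check the opening.

```bash
python3 - <<'E'
from plant import env
print(env.get_opening(),env.get_time(),env.grip(.3),env.get_opening(),env.get_time(),env.get_tcp_pos(),env.get_tcp_rot())
E
python3 - <<'E'
from h import *
from plant import env, viewer
x3=-.1367
env.move_l(W(x3,.243,.06),.3); env.move_l(W(x3,.243,.010),.15)
print(R(env.get_tcp_pos()),env.get_tcp_pos(),np.round(env.get_joint_pos(),3))
a=viewer.grab_frame("side")
cv2.imwrite("pics/s3.png",cv2.resize(np.ascontiguousarray(a["frame"][130:290,200:400,::-1]),None,fx=3.5,fy=3.5,interpolation=cv2.INTER_CUBIC))
print("tcp px",proj(a,env.get_tcp_pos()),"T3 centre",proj(a,W(x3,.1775,.024)),env.get_time())
E
```

```text
(np.float64(-0.13622093239540353), np.float64(0.24206406065209415)) [0.46906055 0.20472683 0.0105707 ] [-0.789  0.475  0.318  2.096 -0.253  0.606 -0.224]
tcp px (np.float64(303.3813933487816), np.float64(219.10513484605463)) T3 centre (np.float64(306.6460789839219), np.float64(230.60442568683928)) 22.2333
```

View pics/s3.png

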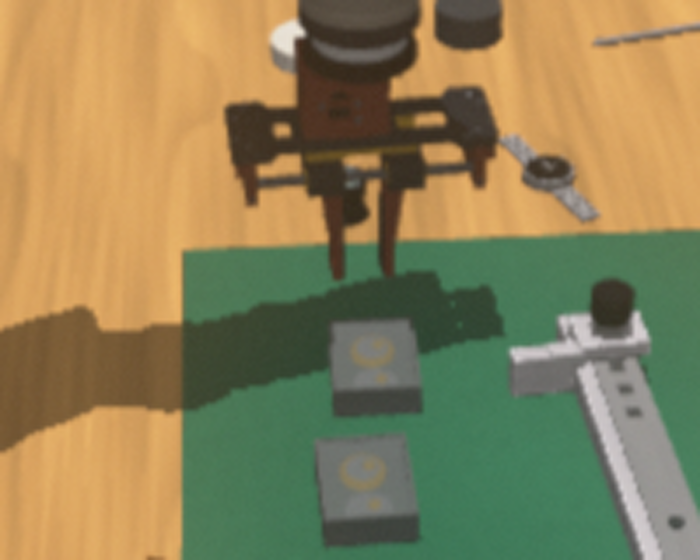

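The fingertips appear at crop (362,272), i.e. full frame about (303,208). The reported TCP projects to (303,219), so the tips are about 11 px off, either too high or shifted. I'll check this against the start frame and a top view.

Run:
```python
from h import *
import pickle
from plant import env, viewer
d=pickle.load(open("f0.pkl","rb"))
print("start tcp side",proj(d["side"],[.282,.613,.184]),"top",proj(d["top"],[.282,.613,.184]))
p=np.array(env.get_tcp_pos())
s=d["side"]
for dz in(0,.02,.03,.04): print("dz",dz,np.round(proj(s,p+[0,0,dz]),1))
for dy in(0.01,.02,.03): print("dy",dy,np.round(proj(s,p+[0,dy,0]),1))
t=viewer.grab_frame("top"); print("top tcp",proj(t,p),"wrist-level",proj(t,p+[0,0,.1]))
a=d["side"]["frame"][20:110,170:280,::-1]; b=t["frame"][170:320,120:320,::-1]
cv2.imwrite("pics/p4.png",np.vstack([cv2.resize(np.ascontiguousarray(a),(360,295)),cv2.resize(np.ascontiguousarray(b),(360,270))]))
```

```text
start tcp side (np.float64(227.99285836175287), np.float64(88.15273422146115)) top (np.float64(-59.42209415434968), np.float64(361.60811364228437))
dz 0 [303.4 219.1]
dz 0.02 [303.3 212.6]
dz 0.03 [303.3 209.4]
dz 0.04 [303.3 206. ]
dy 0.01 [303.1 216.8]
dy 0.02 [302.9 214.4]
dy 0.03 [302.6 212.2]
top tcp (np.float64(206.94854476970409), np.float64(255.9926253712043)) wrist-level (np.float64(197.91901175061366), np.float64(253.1577505546741))
```

View pics/p4.png

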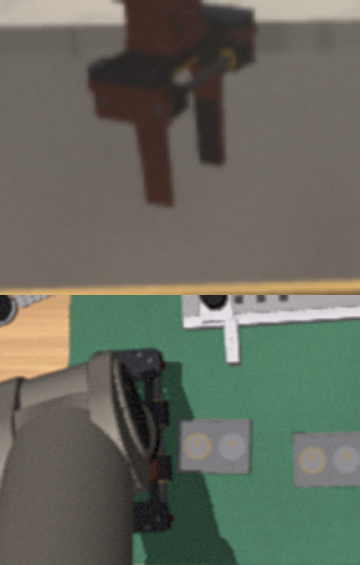

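In both frames the tips sit about 12 px (30–45 mm) above the reported TCP, which explains passing over the trays. I'll find the bench by touch to get the real tip height.

Run:
```python
from h import *
from plant import env
w0=env.get_wrist_force()
print(env.move_l(W(-.1367,.243,-.035),.05,threshold=4), env.get_tcp_pos()[2], np.round(np.array(env.get_wrist_force())-w0,1), env.get_time())
```

```text
False -0.03480085072076104 [-1.1 -0.   0.1] 23.3333
```

Run:
```python
from h import *
from plant import env
w0=env.get_wrist_force()
print(env.move_l(W(-.1367,.243,-.055),.03,threshold=3), env.get_tcp_pos()[2], np.round(np.array(env.get_wrist_force())-w0,1), env.get_time())
```

```text
True -0.03858811246850825 [-0.7  0.4  8.2] 23.6583
```

The bench is touched at a reported z of −0.038, so the tips sit about 38 mm above the reported TCP. The tip column in the side view matched, so there is no sideways error. I'll add that offset and redo the side pushes.

```bash
cat >> h.py <<'E'
DZ=.038
def W(x,y,z): return [*(O+x*EX+y*EY),z-DZ]   # z = true tip height
E
cat > s4.py <<'E'
from h import *
import pickle
from plant import env, viewer
(x1,y1),(x2,y2),(x3,y3)=[R(t) for t in trays(pickle.load(open("f0.pkl","rb"))["top"])]
def push(x,ys,ye,up=.04):
    b=ye+np.sign(ys-ye)*.006
    env.move_l(W(x,ys,up),.35); env.move_l(W(x,ys,.010),.15); env.move_l(W(x,ye,.010),.13)
    print(np.round(env.get_wrist_force(),1)); env.move_l(W(x,b,.010),.15); env.move_l(W(x,b,up),.2)
env.move_l(W(x3,.243,.04),.2)
push(x2,.115,.030); push(x3,.243,.116); push(x1,-.185,-.156); env.move_l(W(-.2,-.24,.08),.3)
f=viewer.grab_frame("top"); pickle.dump(f,open("f4.pkl","wb"))
cv2.imwrite("pics/top4.png",f["frame"][:,:,::-1]); print(env.get_time(),R(env.get_tcp_pos()))
for t in trays(f): print(np.round([*R(t),t[2]-4.15,*t[3:]],4))
E
python3 s4.py
```

```text
[-0.4  0.8 -1.3]
[ 0.2  0.7 -0. ]
[0.3 0.9 0.5]
31.8417 (np.float64(-0.2003931905099441), np.float64(-0.23935851688635976))
[-1.545000e-01 -6.070000e-02  1.368800e+00  6.798820e+01  1.623068e+02]
[-1.33300e-01  6.31000e-02 -4.75100e-01  6.12214e+01  8.05502e+01]
```

View pics/top4.png

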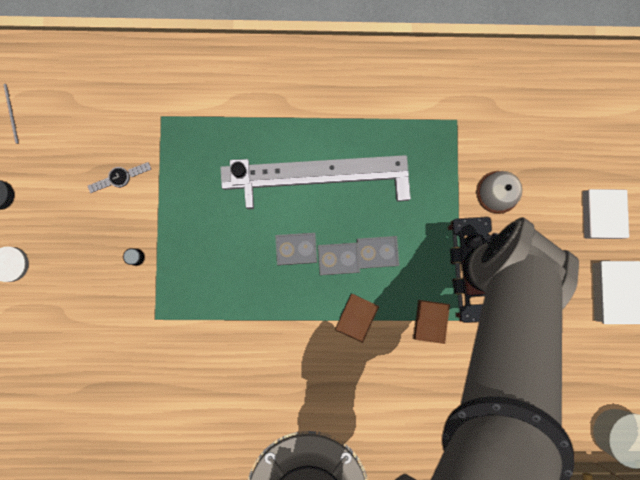

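The pushes worked: tray_b and tray_c touch at (338,259) and (377,252), and the third tray is at (295,249). All three are aligned with the gaps they must enter. Next I push each one square against the fence.

```bash
cat > s5.py <<'E'
from h import *
import pickle
from plant import env, viewer
env.move_ptp(W(-.206,-.102,.05),QB)
for x,y in((-.206,-.102),(-.207,-.020),(-.187,.063)):
    env.move_l(W(x,y,.04),.35); env.move_l(W(x,y,.010),.15); env.move_l(W(-.082,y,.010),.13)
    hit=env.move_l(W(-.060,y,.010),.04,threshold=8)
    print(hit,np.round(R(env.get_tcp_pos()),4),np.round(env.get_wrist_force(),1),env.get_time())
    env.move_l(W(-.085,y,.010),.2); env.move_l(W(-.09,y,.04),.2)
env.move_l(W(-.10,.19,.06),.35)
f=viewer.grab_frame("top"); pickle.dump(f,open("f5.pkl","wb"))
cv2.imwrite("pics/top5.png",cv2.resize(np.ascontiguousarray(f["frame"][140:260,200:420,::-1]),None,fx=3.5,fy=3.5,interpolation=cv2.INTER_CUBIC)); print(env.get_time())
for t in trays(f,roi=(255,191,420,290)): print(np.round([*R(t),t[2]-4.15,*t[3:]],4))
E
python3 s5.py
```

```text
True [-0.0734 -0.1021] [0.4 0.7 0.3] 34.9
True [-0.0738 -0.0201] [-0.1  0.5  0.3] 37.8417
True [-0.0741  0.0628] [-0.1  1.5 -1.2] 40.5833
41.7
[-4.560000e-02 -6.000000e-02 -3.581300e+00  4.284080e+01  1.605012e+02]
[-3.99000e-02  6.45000e-02 -3.58130e+00  4.68265e+01  8.07781e+01]
[-7.97000e-02  1.23400e-01 -9.32920e+01  3.59987e+01  7.69090e+01]
```

View pics/top5.png

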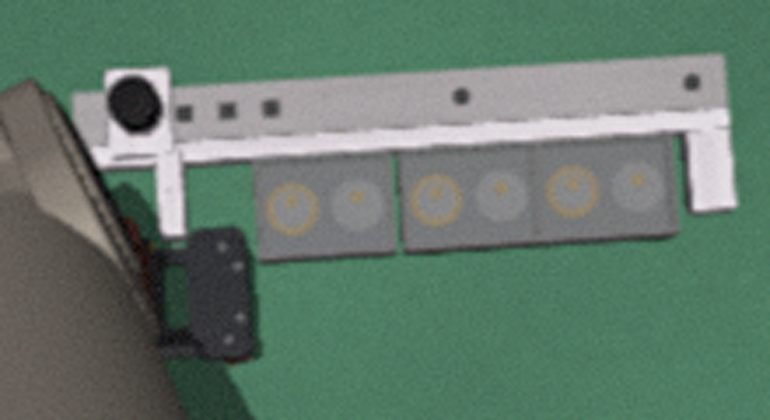

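The crop shows all three trays against the fence: the left one at (325,205) with a small gap, the other two touching and about 8 mm short of the block. The force stop may have tripped a little early, so I'll press each one again firmly. Then I'll use the stop.

```bash
cat > press.py <<'E'
from h import *
from plant import env, viewer
def press(ys):
    env.move_l(W(-.092,ys[0],.04),.3); env.move_l(W(-.092,ys[0],.010),.15)
    for y in ys:
        env.move_l(W(-.084,y,.010),.25)
        hit=env.move_l(W(-.058,y,.010),.06,threshold=18)
        print(hit,np.round(R(env.get_tcp_pos()),4),np.round(env.get_wrist_force(),1),round(env.get_time(),2))
        env.move_l(W(-.084,y,.010),.2)
    env.move_l(W(-.092,ys[-1],.04),.2)
E
python3 - <<'E'
from press import *
press([.063,-.020,-.102])
E
```

```text
True [-0.0744  0.0629] [-0.1  0.4  0.6] 43.2
True [-0.0748 -0.0184] [-0.1  0.2  0.3] 44.25
True [-0.0751 -0.1004] [-0.1  0.2 -0.2] 45.28
```

Contact comes at the same x (−0.074 to −0.075) from different starts and thresholds, so the trays really are flush. Now the plunger.

```bash
cat > s6.py <<'E'
from press import *
env.grip(.55)
env.move_ptp(W(.028,.166,.095),QA)
env.move_l(W(.028,.166,.044),.12)
print("grip",env.grip(0.0),env.get_opening(),env.get_grasp_force(),np.round(env.get_wrist_force(),1))
w=np.array(env.get_wrist_force())
env.move_l(W(.028,.166,.0545),.06)
print("up",np.round(env.get_wrist_force()-w,1),env.get_opening())
env.move_l(W(.028,.116,.0545),.06)
print("slid",np.round(env.get_wrist_force()-w,1),R(env.get_tcp_pos()),env.get_opening())
print("low",env.move_l(W(.028,.116,.045),.04,threshold=12),env.get_tcp_pos()[2]+DZ,np.round(env.get_wrist_force()-w,1),env.get_time())
E
python3 s6.py
```

```text
grip False 0.3317839138147088 30.001232028007507 [-6.2 -0.1  6.7]
up [  3.5   0.3 -12.3] 0.33380609864828054
slid [  0.5   1.8 -12.8] (np.float64(0.026430602594149134), np.float64(0.11671135714504732)) 0.3339122847366417
low True 0.04461383896711519 [ 4.1  0.1 -0.4] 50.5583
```

Run:
```python
from press import *
import pickle
env.grip(.6); env.move_l(W(.028,.116,.10),.2); env.move_l(W(-.02,.26,.12),.35)
f=viewer.grab_frame("top"); s=viewer.grab_frame("side"); pickle.dump((f,s),open("f6.pkl","wb"))
a=cv2.resize(np.ascontiguousarray(f["frame"][140:240,210:420,::-1]),None,fx=3.5,fy=3.5,interpolation=cv2.INTER_CUBIC)
cv2.imwrite("pics/fin.png",a[:, :735]); 
b=cv2.resize(np.ascontiguousarray(s["frame"][190:350,290:450,::-1]),None,fx=3.5,fy=3.5,interpolation=cv2.INTER_CUBIC)
cv2.imwrite("pics/fins.png",b)
print(env.get_time(),"knobtop expect",proj(f,W(.028,.116,.069+DZ)),proj(s,W(.028,.116,.069+DZ)))
```

```text
52.25 knobtop expect (np.float64(263.01998402779856), np.float64(166.24206584458523)) (np.float64(380.6248272087317), np.float64(224.93865379202714))
```

View pics/fin.png

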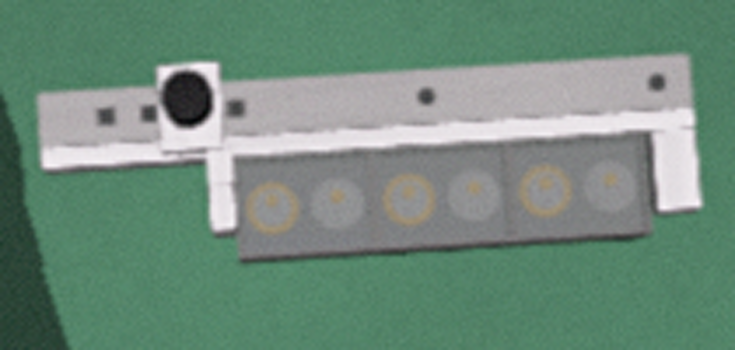

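View pics/fins.png

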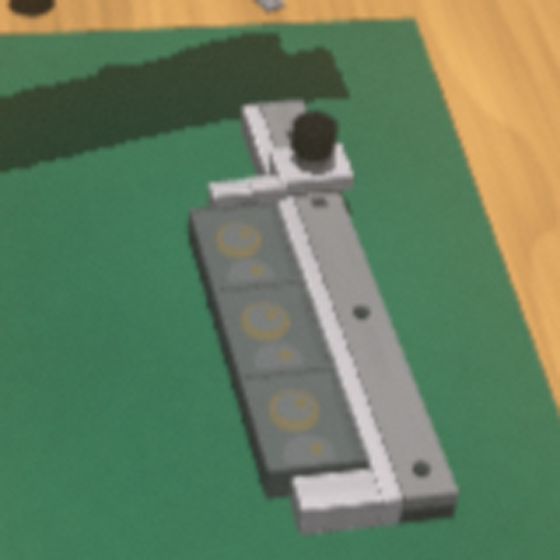

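The pictures show three trays in one straight row against the fence. The blade is at (222,190) next to the left tray, a few mm of play is left at the block, and two holes at (105,116) and (149,113) are free to the left of the knob. That puts the pin in the third hole, and the knob top is at its "down" height in the side view. There is time for one last light press to make sure the trays are flush, then I hand in.

Run:
```python
from press import *
env.grip(.3); env.move_ptp(W(-.10,.05,.08),QB)
press([.052,-.028,-.108])
env.move_l(W(-.16,-.108,.12),.3)
f=viewer.grab_frame("top"); g=f["frame"].astype(int)
# rear edge of the row: last grey pixel below the fence in each tray column
for y in(.085,.052,.02,-.0,-.028,-.06):
    u,v=proj(f,W(-.06,y,.024+DZ)); u=int(round(u)); col=g[int(v)-8:int(v)+9,u]; e=np.where(col[:,1]-col[:,0]<20)[0]
    print(y,round(v,1),int(v)-8+(e.max() if len(e) else -1))
print(env.get_time()); env.job_done()
```

```text
True [-0.0736  0.0518] [-0.7  0.8 -1.4] 55.56
True [-0.0738 -0.0265] [-0.3  0.8  0.4] 56.59
True [-0.0742 -0.1064] [ 0.3  0.3 -0.5] 57.62
0.085 213.0 214
0.052 212.0 213
0.02 211.0 212
-0.0 210.4 211
-0.028 209.5 211
-0.06 208.5 209
58.7333
the job is handed in; nothing more can be done
```

The job is handed in at 58.7 s: the three trays stand in one straight row flush against the fence, and the stop is latched in the third hole with a few millimetres of play left; I touched none of the other things on the bench.

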